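# Flip the stock tags to match the bins

### The arm

A 6-joint arm with a two-finger parallel gripper is mounted at the origin on the work surface. World frame = base frame: x ahead of the robot, y to its left, z up, the work surface at z = 0. Lengths are in m, angles in rad, forces in N, time in s.
With the tool pointing down it reaches from about 0.35 to 0.975 m from the base axis. Payload 4.9 kg.
Tool frame: the origin (TCP) lies midway between the tips of the shut fingers; the grasp point (between the pads) lies manip.grip_depth behind it (manip.grip_depth is the distance from the TCP to the grasp point, in m); z points along the fingers, x is the direction in which the jaws open and shut, and the axes are right-handed (so a half turn about z gives the same grasp; the last joint's range is limited). The gripper opens to 85 mm and grips with 20 to 120 N. Pads are 22 mm wide; open, the fingers measure 114 mm over their backs; the gripper's body (76 mm by 85 mm) begins 54 mm behind the grasp point. The pads swing forward as they close: fully open they stand 13 mm farther back than shut.
Start: joints at [-0.119, 0.053, 1.613, -0, 1.476, -0.119], TCP at [0.625, 0, 0.231] pointing down, gripper open.
Joint ranges: [-3.01, 3.01], [-1.01, 2.22], [0.06, 2.58], [-1.02, 4.17], [0.09, 2.62], [-3.14, 3.14]. Speed limits (rad/s): [2.57, 2.57, 3.14, 3.14, 3.14, 3.14].

### API

Orientations are given as a unit quaternion [w, x, y, z].
In Python, from plant import state, grab_frame, ticket, manip gives the robot as it stands.
- The arm moves only by the tool carry_out, never from a script. Its argument "moves" is a list that holds one entry, the list of rows, each a list of 7 numbers: the turn, a rotation vector about the tool's x, y, z each as a share of 5 degrees, from -1 to 1, then the shift along the tool's x, y, z each as a share of 0.04 m, from -1 to 1, then the gripper command: -1 is shut, 1 is fully open, values between are in proportion. A call has 1 to 8 rows; each row shifts and turns the commanded pose from where the row before left it, along the tool's axes as they then stand; what a row does not reach is not made up. A row lasts 1/12 s, in which the tool goes at most 41.7 mm and 7.16 degrees, less where a joint would pass 70% of its speed; a pose out of reach is approached as far as the arm can. A call with a number of a shift or a turn outside -1 to 1 is refused whole. A call with a gripper value outside its range is refused whole. The fingers move at their own pace and stop on an object; the grip force is fixed at half the most. Time passes only in rows, so rows that do not move let the fingers close. It gives the time, the measured TCP pose, the force and the opening at its end, in the units of the state.
- state(): the state, without advancing time (a new reading comes with each control period).
- grab_frame(name): name is "scene" or "side" or "wrist"; returns a dict with "frame" (400x640x3 uint8, red, green, blue), "z_map" (400x640 float32, m along the optical axis (not along the pixel's ray), 0 where there is no reading), "K" (3x3 intrinsics, pixels), "k1" (the pictures are not rectified: a ray, as slopes to the right and down, at radius r is drawn at 1 + k1 r^2 times it, then the intrinsics apply), "world_from_camera" (4x4, takes a point from camera to world coordinates); the wrist camera has in their place "hand_eye" (4x4, takes a point from camera to tool coordinates, whose origin is the TCP and whose axes are the tool frame's). Camera axes: x right, y down, z forward; pixel columns grow to the right and rows downward; lengths in m; the calibration is good to about 2 mm. A picture is of the moment at which its call begins: read the wrist's pose just before it.
- ticket.job_done(): hands the job in, once; it reports no verdict.
The state is a dict: "time": time; "joint_pos": joint angles; "joint_vel": joint speeds; "joint_efforts": joint torques, N m; "tool_pos": TCP position; "tool_rot": TCP orientation; "contact_force": force on the tool from outside, world axes, zero at the start; "ft_torque": the same for the moment, N m; "gripper_width": opening from 0.0 (shut) to 1.0 (fully open).
Only numpy, scipy, OpenCV 4.12 (cv2) and the standard library are available. Lean on these libraries where they do the work, as an engineer would, in place of code of your own. Each camera call takes 0.05 s, during which the arm holds its last target.

### The job

Each parts bin on the storage board has a hinged two-faced tag on a stand in front of it. With a fingertip, gently push over the tags that are wrong, so that the tags of the full bins show their green faces up and the tag of the empty bin shows red, each resting fully over on its side. Do not pinch or force the tags, and leave the bins, jar, chuck and wrench where they are.

Things in the scene. Friction and masses are not known exactly. Their poses are not given: they have to be found in the camera images.
- board: Fixed grey storage board, 340 (x) x 640 (y) x 12 mm, flat on the bench; origin at the centre of its underside; x points away from the robot, y left. It carries the four stands, the four bins and three loose things.
- stand_a: Fixed dark steel stand of tag_a, one of 4 in a row along y, 155 mm apart; its place in the row varies. Origin: centre of its underside, on the board. Axes: x along the hinge pin, away from the robot towards its bin; y left; z up. Base 76 (x) x 60 (y) x 8 mm; two cheeks 5 mm thick, 44 mm wide in y, at x = +-34 mm, 52 mm high; the pin runs between them.
- hinge_a (a point): Middle of the pin of tag_a, 46 mm above the stand's underside, axes as the stand's. The tag is a plate 54 mm wide (x), up to 8 mm thick, its free edge 65 mm from the pin; its +y face is green, its -y face red. At rest against a stop the free edge is 44 mm to the side of the pin and 48 mm above it.
- tag_a (a joint): Lean of the tag on stand_a, rad; 0 upright, stops at +-0.75. Positive: leans to the stand's -y (right, seen from the robot), green face up; negative: leans to +y, red face up. 50 g, light drag; once past upright it falls onto its other stop. To flip it, push its free edge from the side it leans to, fingertip reaching below the edge, up and over past upright; rising with the edge avoids binding.
- stand_b: Fixed dark steel stand of tag_b, one of 4 in a row along y, 155 mm apart; its place in the row varies. Origin: centre of its underside, on the board. Axes: x along the hinge pin, away from the robot towards its bin; y left; z up. Base 76 (x) x 60 (y) x 8 mm; two cheeks 5 mm thick, 44 mm wide in y, at x = +-34 mm, 52 mm high; the pin runs between them.
- hinge_b (a point): Middle of the pin of tag_b, 46 mm above the stand's underside, axes as the stand's. The tag is a plate 54 mm wide (x), up to 8 mm thick, its free edge 65 mm from the pin; its +y face is green, its -y face red. At rest against a stop the free edge is 44 mm to the side of the pin and 48 mm above it.
- tag_b (a joint): Lean of the tag on stand_b, rad; 0 upright, stops at +-0.75. Positive: leans to the stand's -y (right, seen from the robot), green face up; negative: leans to +y, red face up. 50 g, light drag; once past upright it falls onto its other stop. To flip it, push its free edge from the side it leans to, fingertip reaching below the edge, up and over past upright; rising with the edge avoids binding.
- stand_c: Fixed dark steel stand of tag_c, one of 4 in a row along y, 155 mm apart; its place in the row varies. Origin: centre of its underside, on the board. Axes: x along the hinge pin, away from the robot towards its bin; y left; z up. Base 76 (x) x 60 (y) x 8 mm; two cheeks 5 mm thick, 44 mm wide in y, at x = +-34 mm, 52 mm high; the pin runs between them.
- hinge_c (a point): Middle of the pin of tag_c, 46 mm above the stand's underside, axes as the stand's. The tag is a plate 54 mm wide (x), up to 8 mm thick, its free edge 65 mm from the pin; its +y face is green, its -y face red. At rest against a stop the free edge is 44 mm to the side of the pin and 48 mm above it.
- tag_c (a joint): Lean of the tag on stand_c, rad; 0 upright, stops at +-0.75. Positive: leans to the stand's -y (right, seen from the robot), green face up; negative: leans to +y, red face up. 50 g, light drag; once past upright it falls onto its other stop. To flip it, push its free edge from the side it leans to, fingertip reaching below the edge, up and over past upright; rising with the edge avoids binding.
- stand_d: Fixed dark steel stand of tag_d, one of 4 in a row along y, 155 mm apart; its place in the row varies. Origin: centre of its underside, on the board. Axes: x along the hinge pin, away from the robot towards its bin; y left; z up. Base 76 (x) x 60 (y) x 8 mm; two cheeks 5 mm thick, 44 mm wide in y, at x = +-34 mm, 52 mm high; the pin runs between them.
- hinge_d (a point): Middle of the pin of tag_d, 46 mm above the stand's underside, axes as the stand's. The tag is a plate 54 mm wide (x), up to 8 mm thick, its free edge 65 mm from the pin; its +y face is green, its -y face red. At rest against a stop the free edge is 44 mm to the side of the pin and 48 mm above it.
- tag_d (a joint): Lean of the tag on stand_d, rad; 0 upright, stops at +-0.75. Positive: leans to the stand's -y (right, seen from the robot), green face up; negative: leans to +y, red face up. 50 g, light drag; once past upright it falls onto its other stop. To flip it, push its free edge from the side it leans to, fingertip reaching below the edge, up and over past upright; rising with the edge avoids binding.
- bin_nuts: Loose blue open-topped plastic bin, 130 (x) x 125 (y) x 60 mm, origin at the centre of its underside. It stands 120 mm behind (+x of the stand) the tag that belongs to it; which of the four places varies. Full, heaped with steel nuts.
- bin_fittings: Loose blue open-topped plastic bin, 130 (x) x 125 (y) x 60 mm, origin at the centre of its underside. It stands 120 mm behind (+x of the stand) the tag that belongs to it; which of the four places varies. Full, heaped with brass fittings.
- bin_bushings: Loose blue open-topped plastic bin, 130 (x) x 125 (y) x 60 mm, origin at the centre of its underside. It stands 120 mm behind (+x of the stand) the tag that belongs to it; which of the four places varies. Full, heaped with copper bushings.
- bin_empty: Loose blue open-topped plastic bin, 130 (x) x 125 (y) x 60 mm, origin at the centre of its underside. It stands 120 mm behind (+x of the stand) the tag that belongs to it; which of the four places varies. Empty: its bare floor shows.
- jar: Loose closed jar with a black cap, 48 mm across, 70 mm tall, standing on the front (robot's side) of the board; origin at the centre of its underside. Leave it alone.
- chuck: Loose dark steel drill chuck, 42 mm across, 56 mm tall, standing on the front of the board; origin at the centre of its underside. Leave it alone.
- wrench: Loose steel wrench, 140 mm long, lying on the front of the board; origin at its middle, underside, x along its length. Leave it alone.

How it is judged:
At the end, for the whole second after the job is handed in: Each tag in front of a full bin leans more than 0.65 rad to its green side, the tag in front of the empty bin more than 0.65 rad to its red side, all at rest (below 0.1 rad/s), and no bin, jar, chuck or wrench is more than 20 mm from where it started ((((horizontal distance between hinge_a and bin_nuts below 0.155 m or horizontal distance between hinge_a and bin_fittings below 0.155 m or horizontal distance between hinge_a and bin_bushings below 0.155 m) and value of joint tag_a above 0.65 rad) or (horizontal distance between hinge_a and bin_empty below 0.155 m and value of joint tag_a below -0.65 rad)) and velocity of joint tag_a between -0.1 and 0.1 rad/s and (((horizontal distance between hinge_b and bin_nuts below 0.155 m or horizontal distance between hinge_b and bin_fittings below 0.155 m or horizontal distance between hinge_b and bin_bushings below 0.155 m) and value of joint tag_b above 0.65 rad) or (horizontal distance between hinge_b and bin_empty below 0.155 m and value of joint tag_b below -0.65 rad)) and velocity of joint tag_b between -0.1 and 0.1 rad/s and (((horizontal distance between hinge_c and bin_nuts below 0.155 m or horizontal distance between hinge_c and bin_fittings below 0.155 m or horizontal distance between hinge_c and bin_bushings below 0.155 m) and value of joint tag_c above 0.65 rad) or (horizontal distance between hinge_c and bin_empty below 0.155 m and value of joint tag_c below -0.65 rad)) and velocity of joint tag_c between -0.1 and 0.1 rad/s and (((horizontal distance between hinge_d and bin_nuts below 0.155 m or horizontal distance between hinge_d and bin_fittings below 0.155 m or horizontal distance between hinge_d and bin_bushings below 0.155 m) and value of joint tag_d above 0.65 rad) or (horizontal distance between hinge_d and bin_empty below 0.155 m and value of joint tag_d below -0.65 rad)) and velocity of joint tag_d between -0.1 and 0.1 rad/s and distance of each of bin_nuts, bin_bushings, bin_fittings, bin_empty, jar, chuck, wrench from where it was at the start of the episode below 0.02 m); the robot touches nothing.
It fails at once if a bin is lifted, knocked or shifted more than 20 mm (distance of any of bin_nuts, bin_bushings, bin_fittings, bin_empty from where it was at the start of the episode above 0.02 m).
It fails at once if the jar, chuck or wrench is lifted, knocked or shifted more than 20 mm (distance of any of jar, chuck, wrench from where it was at the start of the episode above 0.02 m).
It fails at once if the jar or chuck is tipped (angle between any of jar, chuck's own z axis and vertical above 0.4 rad).
It fails at once if a tag or its stand is pinched or pushed with more than 20 N (contact force between anything else and stand_a above 20 N or contact force between anything else and stand_b above 20 N or contact force between anything else and stand_c above 20 N or contact force between anything else and stand_d above 20 N).
It fails at once if a tag or stand is touched with the arm or the gripper's body instead of the fingers (contact force between the arm and stand_a above 1 N or contact force between the arm and stand_b above 1 N or contact force between the arm and stand_c above 1 N or contact force between the arm and stand_d above 1 N).
It also fails if it takes over 72 s, if anything falls off the work surface, if the arm or the gripper's body presses on something with over 40 N, if the wrist force passes 120 N, or if a joint passes its speed limit or range.

## Working session

There is one attempt and no reset: what is moved stays moved. The work goes in short steps, Python scripts to look and compute and a tool call to move; the robot and the scene stay as the last step left them, time stands still between calls to the robot, and variables do not carry over. Pictures are saved under pics/ and viewed, and the job is handed in when it is done.

Besides the shell and the picture viewer there is one more tool, called as a command line: name --argument value ..., lists and objects as JSON in quotes. carry_out: Moves the arm, as the interface text tells. Shift numbers are shares of 0.04 m and turn numbers shares of 5 degrees, none past 1 either way. Its arguments: {"type":"object","properties":{"moves":{"type":"array"}},"required":["moves"]}

```bash
ls; mkdir -p pics; python3 - <<'E'
from plant import state, grab_frame, manip
import cv2
s=state();print(s, manip.grip_depth)
for n in ("scene","side"):
    f=grab_frame(n);cv2.imwrite(f"pics/{n}0.png",f["frame"][:,:,::-1]);print(n,f["K"],f["k1"],f["world_from_camera"])
    import numpy as np;np.savez(f"{n}0.npz",**{k:v for k,v in f.items()})
E
```

```text
pics
{'time': 0.0, 'joint_pos': array([-1.19005075e-01,  5.33534841e-02,  1.61428970e+00, -1.18720885e-05,
        1.47599473e+00, -1.18989511e-01]), 'joint_vel': array([ 0.00033819,  0.0020584 , -0.00122718, -0.00134276, -0.00130612,
        0.00030741]), 'joint_efforts': array([ 2.70554956e-04, -3.93670499e+01, -3.70175600e+01, -1.62778279e-04,
        6.93513779e-03, -6.06393527e-06]), 'tool_pos': array([6.24379900e-01, 6.80626769e-05, 2.30067679e-01]), 'tool_rot': array([-1.15536047e-04,  9.99999477e-01, -7.21426376e-06, -1.01609847e-03]), 'contact_force': array([ 1.17549631, -0.48128807, -0.4531303 ]), 'ft_torque': array([ 0.02863865, -0.04906304, -0.0184295 ]), 'gripper_width': 0.9980703249356286} 0.0187
scene [[472.29129684   0.         316.12495358]
 [  0.         472.29129684 204.52737621]
 [  0.           0.           1.        ]] -0.009281922825109916 [[-0.46650885  0.54316676 -0.69809696  1.23963393]
 [ 0.8844566   0.27726903 -0.37531107  0.39040563]
 [-0.01029583 -0.7925224  -0.60975588  0.69363053]
 [ 0.          0.          0.          1.        ]]
side [[439.59616694   0.         322.80307455]
 [  0.         439.59616694 200.45638373]
 [  0.           0.           1.        ]] -0.07155819009715045 [[ 0.77955319 -0.48289976  0.39887924  0.14276371]
 [-0.62622126 -0.5887278   0.51112279 -0.50593284]
 [-0.01198978 -0.64823406 -0.76134673  0.83091655]
 [ 0.          0.          0.          1.        ]]
```

View pics/scene0.png

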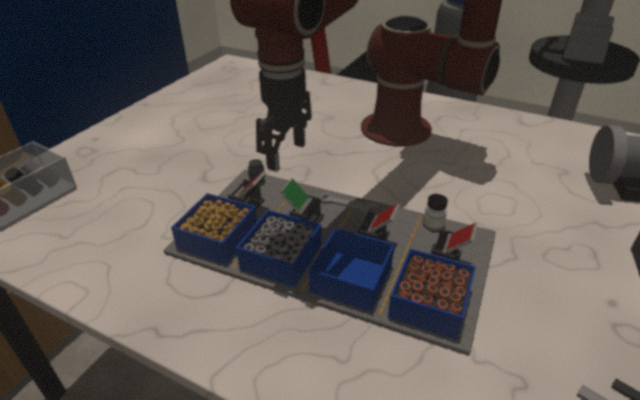

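View pics/side0.png

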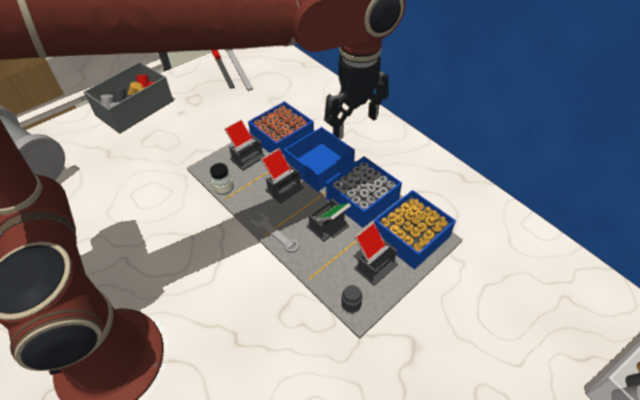

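Scene view: bushings bin (432,290), empty (352,268), nuts (280,245) and fittings (213,227). Side view: the tag faces are red at (238,135), red at (277,165), green at (333,213) and red at (372,240). So the bushings and fittings tags are wrong. Both show red, so they lean to +y. Next I measure positions.

```bash
cat > h.py <<'E'
import numpy as np, cv2
def pts(f,mask):
    v,u=np.nonzero(mask&(f["z_map"]>0)); z=f["z_map"][v,u]
    K=f["K"];k=float(f["k1"])
    x=cv2.undistortPoints(np.stack([u,v],1).astype(float)[:,None],K,np.array([k,0,0,0,0.]))[:,0]
    p=np.c_[x*z[:,None],z,np.ones(len(z))]
    return (p@f["world_from_camera"].T)[:,:3],u,v
def blobs(m,minA):
    n,l,st,c=cv2.connectedComponentsWithStats(m.astype(np.uint8))
    return [(l==i,c[i]) for i in range(1,n) if st[i,4]>=minA]
E
python3 - <<'E'
from h import *
np.set_printoptions(precision=4,suppress=True)
for n in("side","scene"):
    f=dict(np.load(n+"0.npz")); im=f["frame"].astype(int);r,g,b=im[...,0],im[...,1],im[...,2]
    P,_,_=pts(f,np.ones(r.shape,bool))
    full=np.full(r.shape+(3,),np.nan); ok=f["z_map"]>0; full[ok]=P
    reg=(full[...,2]>0.03)&(full[...,2]<0.16)&(full[...,0]>.35)&(full[...,0]<.95)&(abs(full[...,1])<.5)
    for nm,m in (("red",(r>120)&(g<70)&(b<70)),("green",(g>90)&(r<80)&(b<110)),("blue",(b>90)&(r<60)&(g<110)),("dark",(r<75)&(g<75)&(b<75)&(abs(r-b)<15))):
        for mm,c in blobs(m&reg,40):
            p=full[mm]; print(n,nm,c,len(p),"med",np.median(p,0),"lo",np.percentile(p,3,axis=0),"hi",np.percentile(p,97,axis=0))
            if nm in("red","green") and len(p)>60:
                q=p-np.median(p,0); w=np.linalg.svd(q,full_matrices=False)[2]; print("   normal",w[2])
                if n=="side":
                    cc,_=cv2.findContours(mm.astype(np.uint8),0,1); bx=cv2.approxPolyDP(cc[0],3,True)[:,0]; print([ (tuple(map(int,t)),full[t[1],t[0]].round(3).tolist()) for t in bx])
E
```

```text
side red [238.1743 133.1914] 350 med [0.5061 0.3082 0.0874] lo [0.4839 0.292  0.0702] hi [0.5296 0.3251 0.1054]
   normal [ 0.0592 -0.7214  0.69  ]
[((240, 121), [0.526, 0.326, 0.107]), ((226, 129), [0.482, 0.324, 0.105]), ((235, 145), [0.483, 0.29, 0.073]), ((251, 137), [0.533, 0.293, 0.07])]
side red [276.0316 163.699 ] 412 med [0.5182 0.155  0.0868] lo [0.495  0.1371 0.0695] hi [0.5418 0.172  0.105 ]
   normal [-0.0595  0.7238 -0.6874]
[((278, 150), [0.54, 0.176, 0.104]), ((263, 159), [0.493, 0.17, 0.107]), ((273, 177), [0.495, 0.137, 0.071]), ((290, 168), [0.55, 0.144, 0.061])]
side red [370.5339 240.7351] 502 med [ 0.5397 -0.1542  0.0879] lo [ 0.5168 -0.1712  0.0697] hi [ 0.564  -0.1377  0.106 ]
   normal [ 0.0639 -0.7317  0.6787]
[((373, 224), [0.562, -0.135, 0.107]), ((357, 237), [0.516, -0.138, 0.104]), ((368, 257), [0.518, -0.173, 0.07]), ((384, 245), [0.565, -0.171, 0.068])]
side green [332.4463 210.4298] 121 med [ 0.5308 -0.0421  0.0876] lo [ 0.5061 -0.0591  0.0628] hi [ 0.555  -0.0216  0.1047]
   normal [ 0.0312 -0.7409 -0.6709]
[((347, 203), [0.558, -0.059, 0.107]), ((32
[... 2056 characters left out ...]
4 0.0837]
scene dark [202.3333 208.1613] 93 med [ 0.6322 -0.2224  0.0615] lo [ 0.5993 -0.2279  0.0548] hi [ 0.7087 -0.1695  0.0666]
scene dark [371.4247 224.9281] 292 med [0.5366 0.1282 0.0611] lo [0.4845 0.1142 0.0327] hi [0.5559 0.1719 0.0947]
scene dark [283.3898 240.6336] 1493 med [0.6545 0.0062 0.0656] lo [ 0.5971 -0.0667  0.0527] hi [0.6987 0.0404 0.0741]
scene dark [443.9014 244.3944] 284 med [0.5224 0.2799 0.0609] lo [0.4741 0.2693 0.0341] hi [0.5449 0.3109 0.0736]
scene dark [429.0052 266.151 ] 192 med [0.5743 0.2652 0.0568] lo [0.5626 0.2376 0.0499] hi [0.6353 0.3435 0.0686]
scene dark [435.06 300.04] 50 med [0.6534 0.3105 0.0541] lo [0.6404 0.307  0.0524] hi [0.677  0.316  0.0614]
```

```bash
python3 - <<'E'
import cv2
a=cv2.imread("pics/side0.png")[90:340,170:480];cv2.imwrite("pics/side0c.png",cv2.resize(a,None,fx=2.4,fy=2.4,interpolation=2))
E
```

```text
(no output)
```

View pics/side0c.png

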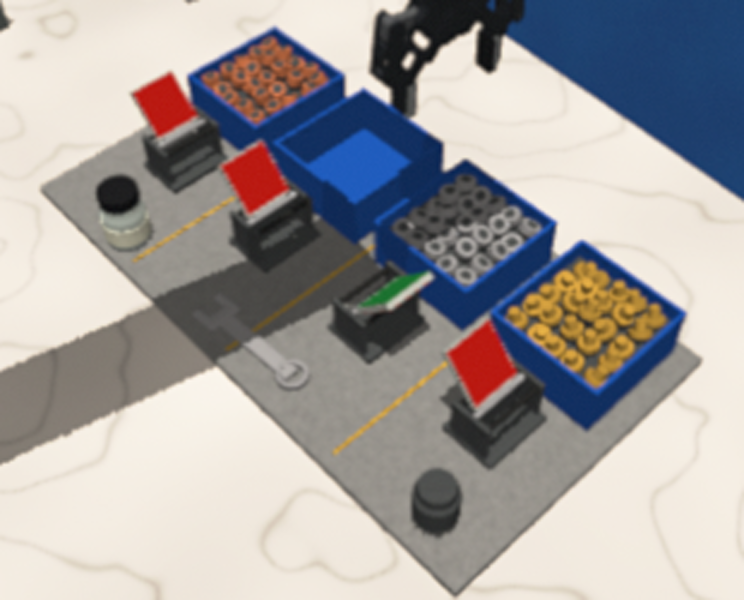

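The wrong tags' hinges come out near (0.508, 0.286) for bushings and (0.5415, -0.176) for fittings. Their spacing is 0.4636 m against the expected 0.465 m, and the free edges sit at z≈0.106 as stated. I'll start with the fittings tag: shut the gripper and go above the gap at (0.541, -0.098).

carry_out --moves '[[[0,0,0,-0.42,0.49,0,-1],[0,0,0,-0.42,0.49,0,-1],[0,0,0,-0.42,0.49,0,-1],[0,0,0,-0.41,0.49,0,-1],[0,0,0,-0.41,0.49,0,-1],[0,0,0,0,0,0,-1],[0,0,0,0,0,0,-1],[0,0,0,0,0,0,-1]]]'

```text
time: 0.77
tool_pos: [0.5418, -0.0977, 0.231]
tool_rot: [-0.0, 1.0, -0.0, -0.0]
contact_force: [0.3, -0.4, 0.0]
gripper_width: 0.002
```

carry_out --moves '[[[0,0,0,0,0,0.6,-1],[0,0,0,0,0,0.6,-1],[0,0,0,0,0,0.6,-1],[0,0,0,0,0,0,-1],[0,0,0,0,0,0,-1],[0,0,0,0,0,0,-1]]]'

```text
time: 1.27
tool_pos: [0.5428, -0.0977, 0.1606]
tool_rot: [0.0, 1.0, 0.0, 0.001]
contact_force: [-1.3, -1.0, 0.9]
gripper_width: -0.001
```

```bash
python3 - <<'E'
from plant import state, grab_frame
import cv2
s=state();print(s["time"],s["tool_pos"],s["gripper_width"],s["contact_force"])
a=grab_frame("side")["frame"][:,:,::-1][90:340,170:480];cv2.imwrite("pics/side1c.png",cv2.resize(a,None,fx=2.4,fy=2.4,interpolation=2))
E
```

```text
1.2667 [ 0.54278316 -0.09769709  0.16058547] -0.0008217263462102436 [-1.34770257 -0.96764145  0.94716106]
```

View pics/side1c.png

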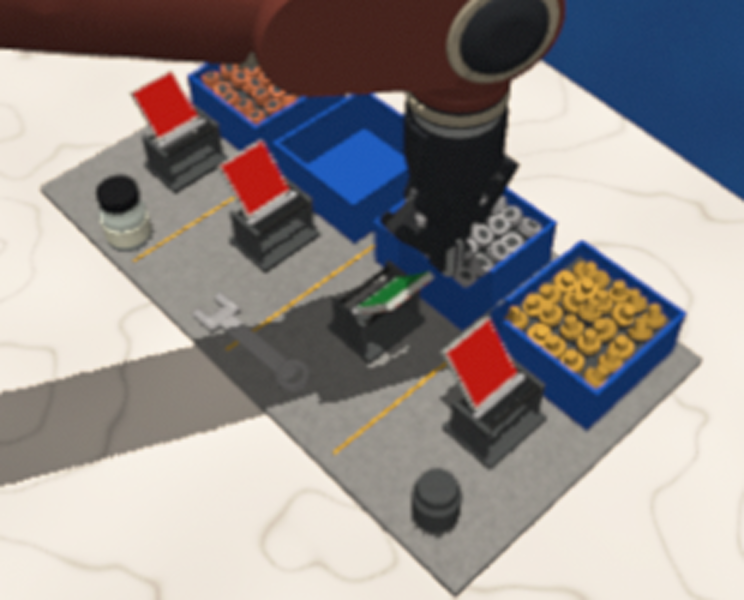

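The shut fingers are at crop (455,265), hanging above the gap between the green tag and the fittings tag. Both tags are untouched. Descending to z≈0.09.

carry_out --moves '[[[0,0,0,0,0,0.44,-1],[0,0,0,0,0,0.44,-1],[0,0,0,0,0,0.44,-1],[0,0,0,0,0,0.44,-1],[0,0,0,0,0,0,-1],[0,0,0,0,0,0,-1]]]'

```text
time: 1.82
tool_pos: [0.5422, -0.098, 0.0897]
tool_rot: [0.0, 1.0, 0.0, 0.0]
contact_force: [-0.2, -1.5, 0.8]
gripper_width: -0.004
```

carry_out --moves '[[[0,0,0,0,0.12,0,-1],[0,0,0,0,0.12,0,-1],[0,0,0,0,0.12,0,-1],[0,0,0,0,0.12,0,-1],[0,0,0,0,0.12,-0.06,-1],[0,0,0,0,0.12,-0.08,-1],[0,0,0,0,0,0,-1]]]'

```text
time: 2.4
tool_pos: [0.5424, -0.128, 0.0956]
tool_rot: [0.001, 1.0, -0.0, 0.001]
contact_force: [-0.4, 0.6, 0.4]
gripper_width: -0.003
```

```bash
python3 - <<'E'
from plant import state, grab_frame
import cv2
s=state();print(s["time"],s["tool_pos"],s["gripper_width"],s["contact_force"])
a=grab_frame("side")["frame"][:,:,::-1][90:340,170:480];cv2.imwrite("pics/side2c.png",cv2.resize(a,None,fx=2.4,fy=2.4,interpolation=2))
E
```

```text
2.4 [ 0.54236216 -0.128032    0.09562758] -0.0030947772418379797 [-0.39319523  0.61908079  0.42790358]
```

View pics/side2c.png

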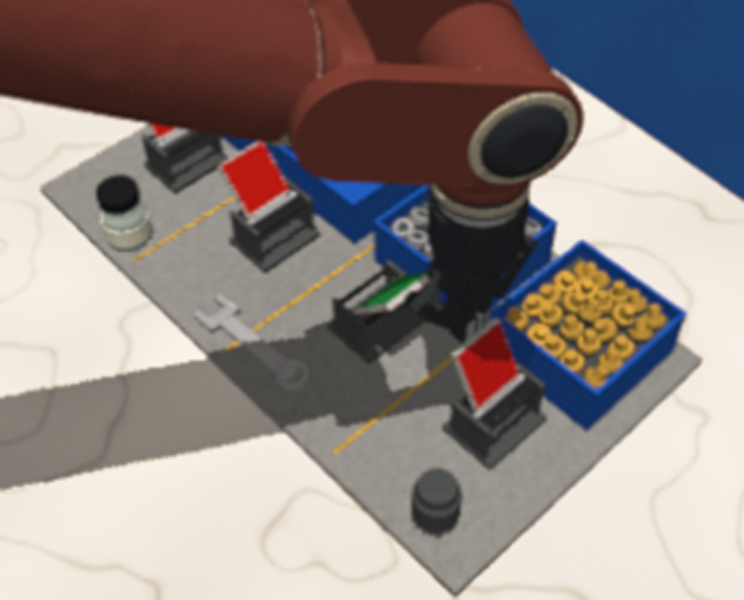

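The fittings tag has begun to rise, its edge now at crop (485,325), with light force. Continuing the arc.

carry_out --moves '[[[0,0,0,0,0.12,-0.08,-1],[0,0,0,0,0.12,-0.07,-1],[0,0,0,0,0.12,-0.06,-1],[0,0,0,0,0.12,-0.05,-1],[0,0,0,0,0.12,-0.04,-1],[0,0,0,0,0.12,-0.02,-1],[0,0,0,0,0.12,-0.01,-1],[0,0,0,0,0.12,0,-1]]]'

```text
time: 3.12
tool_pos: [0.5418, -0.1658, 0.1078]
tool_rot: [0.0, 1.0, -0.0, 0.0]
contact_force: [0.0, -0.7, 0.5]
gripper_width: 0.0
```

carry_out --moves '[[[0,0,0,0,0.12,0,-1],[0,0,0,0,0.12,0,-1],[0,0,0,0,0.12,0,-1],[0,0,0,0,0,0,-1],[0,0,0,0,0,0,-1],[0,0,0,0,0,0,-1],[0,0,0,0,0,0,-1]]]'

```text
time: 3.7
tool_pos: [0.5417, -0.1794, 0.1076]
tool_rot: [-0.0, 1.0, 0.0, -0.0]
contact_force: [0.4, 0.3, -0.6]
gripper_width: 0.002
```

```bash
python3 - <<'E'
from plant import state, grab_frame
import cv2
s=state();print(s["time"],s["tool_pos"],s["gripper_width"],s["contact_force"])
a=grab_frame("side")["frame"][:,:,::-1][90:340,170:480];cv2.imwrite("pics/side3c.png",cv2.resize(a,None,fx=2.4,fy=2.4,interpolation=2))
E
```

```text
3.7 [ 0.54174596 -0.17939298  0.10761773] 0.001945966205851769 [ 0.4286481   0.28123382 -0.59196445]
```

View pics/side3c.png

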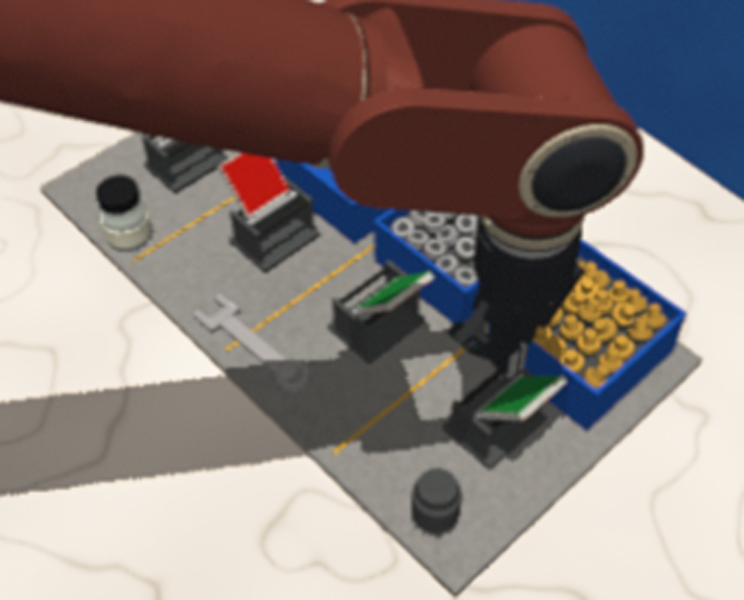

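The fittings tag is over with its green face up at crop (525,395). Now I lift and move across to the +y side of the bushings tag, (0.506, 0.366).

carry_out --moves '[[[0,0,0,0,0,-0.6,-1],[0,0,0,0,0,-0.6,-1],[0,0,0,0,0,-0.6,-1],[0,0,0,0,0,-0.6,-1],[0,0,0,0,0,-0.6,-1],[0,0,0,0,0,0,-1]]]'

```text
time: 4.25
tool_pos: [0.5444, -0.1806, 0.2344]
tool_rot: [0.002, 1.0, 0.0, 0.005]
contact_force: [0.7, -0.8, 1.2]
gripper_width: 0.003
```

carry_out --moves '[[[0,0,0,0,-0.7,0,-1],[0,0,0,0,-0.7,0,-1],[0,0,0,0,-0.7,0,-1],[0,0,0,0,-0.7,0,-1],[0,0,0,0,-0.7,0,-1],[0,0,0,0,-0.7,0,-1],[0,0,0,0,-0.7,0,-1],[0,0,0,0,-0.7,0,-1]]]'

```text
time: 4.92
tool_pos: [0.5413, 0.046, 0.227]
tool_rot: [-0.0, 1.0, 0.0, -0.0]
contact_force: [0.1, 0.5, 0.6]
gripper_width: 0.001
```

carry_out --moves '[[[0,0,0,-0.11,-0.7,0,-1],[0,0,0,-0.11,-0.7,0,-1],[0,0,0,-0.11,-0.7,0,-1],[0,0,0,-0.11,-0.7,0,-1],[0,0,0,-0.11,-0.7,0,-1],[0,0,0,-0.11,-0.7,0,-1],[0,0,0,-0.11,-0.7,0,-1],[0,0,0,-0.11,-0.7,0,-1]]]'

```text
time: 5.58
tool_pos: [0.5058, 0.2699, 0.227]
tool_rot: [0.0, 1.0, 0.0, -0.0]
contact_force: [-0.1, -0.2, 0.0]
gripper_width: 0.003
```

carry_out --moves '[[[0,0,0,0,-0.7,0,-1],[0,0,0,0,-0.7,0,-1],[0,0,0,0,-0.7,0,-1],[0,0,0,0,-0.4,0,-1],[0,0,0,0,0,0,-1],[0,0,0,0,0,0,-1],[0,0,0,0,0,0,-1]]]'

```text
time: 6.17
tool_pos: [0.5066, 0.3675, 0.2273]
tool_rot: [0.001, 1.0, -0.0, -0.0]
contact_force: [0.1, -0.3, -0.7]
gripper_width: -0.006
```

```bash
python3 - <<'E'
from plant import state, grab_frame
import cv2
s=state();print(s["time"],s["tool_pos"],s["gripper_width"],s["contact_force"])
a=grab_frame("side")["frame"][:,:,::-1][90:340,170:480];cv2.imwrite("pics/side4c.png",cv2.resize(a,None,fx=2.4,fy=2.4,interpolation=2))
a=grab_frame("scene")["frame"][:,:,::-1][130:350,150:510];cv2.imwrite("pics/scene4c.png",cv2.resize(a,None,fx=2.2,fy=2.2,interpolation=2))
E
```

```text
6.1667 [0.50655696 0.36748554 0.22725053] -0.005551669798787606 [ 0.14824325 -0.25050047 -0.68380096]
```

View pics/side4c.png

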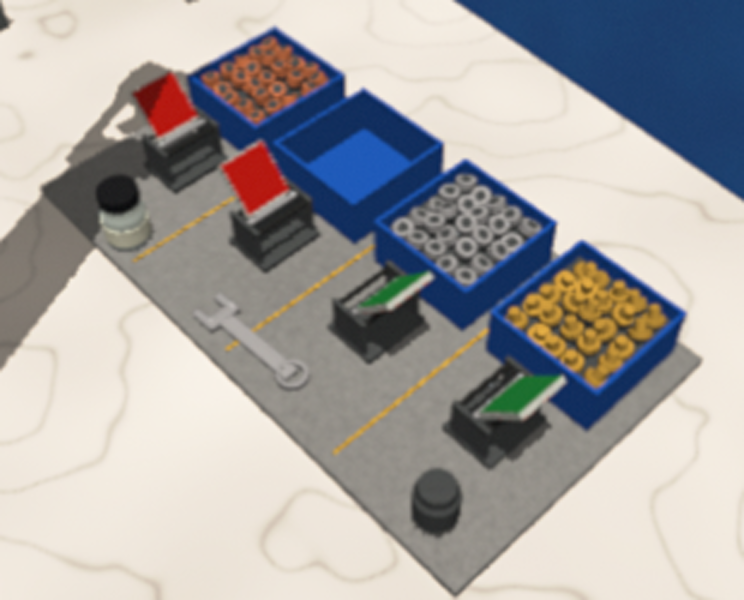

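View pics/scene4c.png

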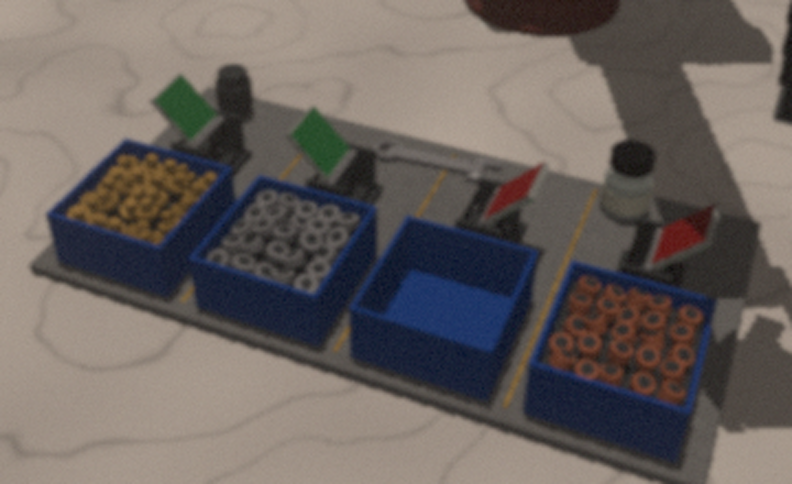

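Both views show fittings and nuts green, and empty and bushings red. Nothing has shifted. Only the bushings tag (side crop (165,105)) is left, so I descend beside it and push.

carry_out --moves '[[[0,0,0,0,0,0.6,-1],[0,0,0,0,0,0.6,-1],[0,0,0,0,0,0.6,-1],[0,0,0,0,0,0.6,-1],[0,0,0,0,0,0.6,-1],[0,0,0,0,0,0.42,-1],[0,0,0,0,0,0,-1],[0,0,0,0,0,0,-1]]]'

```text
time: 6.93
tool_pos: [0.5062, 0.3672, 0.0901]
tool_rot: [0.001, 1.0, -0.001, -0.001]
contact_force: [-0.8, -0.1, 0.5]
gripper_width: -0.001
```

carry_out --moves '[[[0,0,0,0,0.12,0,-1],[0,0,0,0,0.12,0,-1],[0,0,0,0,0.12,0,-1],[0,0,0,0,0.12,0,-1],[0,0,0,0,0.12,0,-1],[0,0,0,0,0.12,-0.06,-1],[0,0,0,0,0.12,-0.08,-1],[0,0,0,0,0,0,-1]]]'

```text
time: 7.6
tool_pos: [0.507, 0.3341, 0.0974]
tool_rot: [-0.0, 1.0, -0.0, 0.001]
contact_force: [0.3, 0.7, -0.2]
gripper_width: 0.0
```

```bash
python3 - <<'E'
from plant import state, grab_frame
import cv2
s=state();print(s["time"],s["tool_pos"],s["gripper_width"],s["contact_force"])
a=grab_frame("scene")["frame"][:,:,::-1][130:350,150:510];cv2.imwrite("pics/scene5c.png",cv2.resize(a,None,fx=2.2,fy=2.2,interpolation=2))
E
```

```text
7.6 [0.50703023 0.33407104 0.09740891] 0.00012831315999790402 [ 0.2799413   0.69402151 -0.21561689]
```

View pics/scene5c.png

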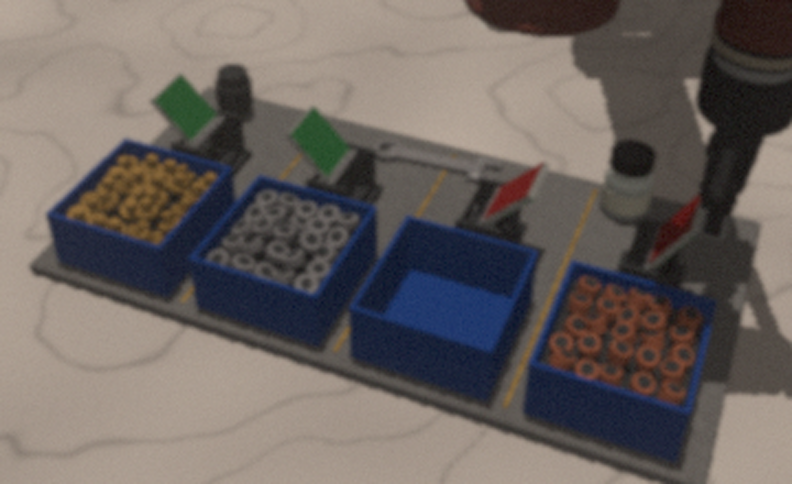

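The finger is at (712,200) against the tag's edge, and the tag is rising at (680,230). Continuing the same arc.

carry_out --moves '[[[0,0,0,0,0.12,-0.07,-1],[0,0,0,0,0.12,-0.06,-1],[0,0,0,0,0.12,-0.06,-1],[0,0,0,0,0.12,-0.05,-1],[0,0,0,0,0.12,-0.04,-1],[0,0,0,0,0.12,-0.02,-1],[0,0,0,0,0.12,-0.01,-1],[0,0,0,0,0.12,0,-1]]]'

```text
time: 8.32
tool_pos: [0.5066, 0.2959, 0.109]
tool_rot: [-0.0, 1.0, -0.0, 0.0]
contact_force: [0.1, 0.3, 0.4]
gripper_width: -0.001
```

carry_out --moves '[[[0,0,0,0,0.12,0,-1],[0,0,0,0,0.12,0,-1],[0,0,0,0,0.12,0,-1],[0,0,0,0,0,0,-1],[0,0,0,0,0,0,-1],[0,0,0,0,0,0,-1],[0,0,0,0,0,0,-1]]]'

```text
time: 8.9
tool_pos: [0.5066, 0.2822, 0.1089]
tool_rot: [-0.0, 1.0, 0.0, 0.0]
contact_force: [-1.0, -0.1, -0.3]
gripper_width: -0.003
```

```bash
python3 - <<'E'
from plant import state, grab_frame
import cv2
s=state();print(s["time"],s["tool_pos"],s["gripper_width"],s["contact_force"])
a=grab_frame("scene")["frame"][:,:,::-1][130:350,150:510];cv2.imwrite("pics/scene6c.png",cv2.resize(a,None,fx=2.2,fy=2.2,interpolation=2))
E
```

```text
8.9 [0.50659721 0.28215761 0.10892314] -0.002850565194980875 [-1.0313506  -0.13645811 -0.3120521 ]
```

View pics/scene6c.png

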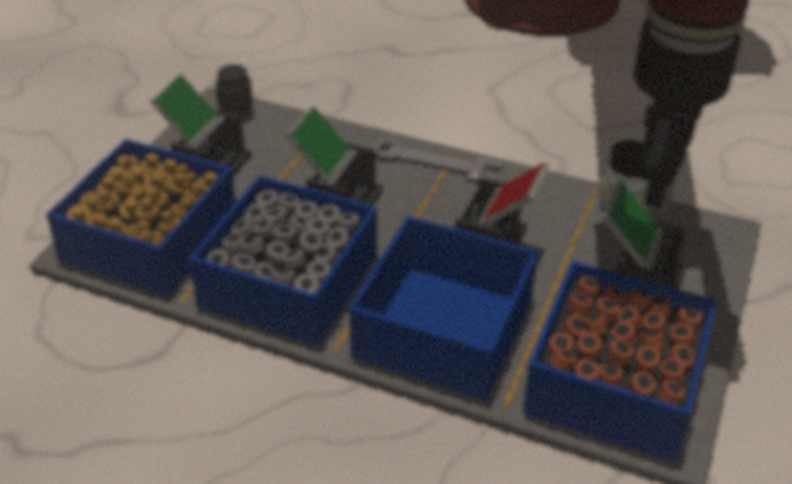

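The bushings tag at (633,222) is over with green up. I lift away and move towards the start, then check.

carry_out --moves '[[[0,0,0,0,0,-0.6,-1],[0,0,0,0,0,-0.6,-1],[0,0,0,0,0,-0.6,-1],[0,0,0,0,0,-0.6,-1],[0,0,0,0,0,-0.6,-1],[0,0,0,0,0,-0.6,-1],[0,0,0,0,0,0,-1],[0,0,0,0,0,0,-1]]]'

```text
time: 9.62
tool_pos: [0.5075, 0.2826, 0.2551]
tool_rot: [-0.001, 1.0, 0.0, 0.002]
contact_force: [0.3, 0.3, -1.2]
gripper_width: 0.0
```

carry_out --moves '[[[0,0,0,0,-0.6,-0.2,-1],[0,0,0,0,-0.6,-0.2,-1],[0,0,0,0,-0.6,-0.2,-1],[0,0,0,0,-0.6,-0.2,-1],[0,0,0,0,0,0,-1],[0,0,0,0,0,0,-1],[0,0,0,0,0,0,-1],[0,0,0,0,0,0,-1]]]'

```text
time: 10.28
tool_pos: [0.5062, 0.3769, 0.2833]
tool_rot: [0.001, 1.0, -0.0, -0.001]
contact_force: [-0.5, -0.0, -0.4]
gripper_width: 0.001
```

```bash
python3 - <<'E'
from plant import state, grab_frame
from h import *
np.set_printoptions(precision=3,suppress=True)
s=state();print(s["time"],s["tool_pos"],s["contact_force"])
for n in("side","scene"):
    f=grab_frame(n); cv2.imwrite(f"pics/{n}7.png",f["frame"][:,:,::-1])
    im=f["frame"].astype(int);r,g,b=im[...,0],im[...,1],im[...,2]
    P,_,_=pts(f,np.ones(r.shape,bool)); full=np.full(r.shape+(3,),np.nan); full[f["z_map"]>0]=P
    reg=(full[...,2]>0.05)&(full[...,2]<0.16)&(full[...,0]>.44)&(full[...,0]<.6)
    for nm,m in(("red",(r>1.8*g)&(r>1.8*b)&(r>60)),("green",(g>1.5*r)&(g>1.3*b)&(g>45))):
        for mm,c in blobs(m&reg,60):
            p=full[mm];w=np.linalg.svd(p-np.median(p,0),full_matrices=False)[2][2]; w=w*np.sign(w[2])
            print(n,nm,c,np.median(p,0),"lean",np.arctan2(w[1],w[2])-np.pi/2 if w[1]>0 else np.pi/2-np.arctan2(-w[1],w[2]),"ztop",np.percentile(p[:,2],97))
    o=np.load(n+"0.npz"); d=np.abs(o["z_map"]-f["z_map"]); 
E
```

```text
10.2833 [0.506 0.377 0.283] [-0.541 -0.043 -0.379]
side red [275.98  163.708] [0.518 0.155 0.087] lean 0.7490722825514798 ztop 0.10645029632511041
side green [332.607 210.462] [ 0.53  -0.043  0.088] lean -0.7468748391482978 ztop 0.10676508789134177
side green [386.413 253.849] [ 0.541 -0.199  0.089] lean -0.7524765581496152 ztop 0.10687297463951041
scene red [382.789 216.56 ] [0.518 0.156 0.086] lean 0.746437436603512 ztop 0.10381328135702901
scene green [234.069 178.543] [ 0.544 -0.195  0.086] lean -0.750923239364277 ztop 0.10438304840251565
scene green [295.206 194.113] [ 0.533 -0.041  0.087] lean -0.7502664396097267 ztop 0.10466260488919504
scene green [437.646 230.363] [0.511 0.268 0.088] lean -0.7501956029369589 ztop 0.10503362552312356
```

View pics/side7.png

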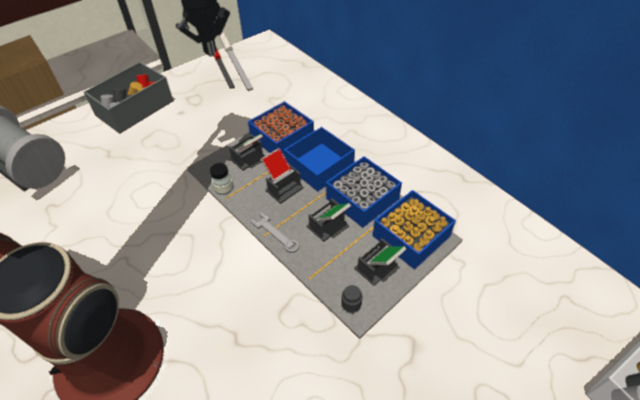

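All four tags are on their stops at |lean| ≈ 0.75: three green and the empty bin's red. In the side view the jar (219,178), chuck (351,298), wrench and bins are where they were, and the arm is clear.

```bash
python3 -c "
from plant import ticket
print(ticket.job_done())"
```

```text
the job is handed in; nothing more can be done
None
```

I flipped the two wrong tags, the ones in front of the fittings and bushings bins, from red to green. I used the shut fingertips, rising with the free edge each time, and the job is handed in at about 10.3 s of the 72 s allowed. The nuts tag (green) and the empty bin's tag (red) were already right, so I left them alone.

- **Tag leans:** the scene camera put all four tags at about 0.75 rad, green for the full bins and red for the empty one. The side camera agreed on three. It sees the bushings tag's green face edge-on, so that tag's lean rests on the scene view only. My script printed the leans with the sign reversed, so I took each direction from the face colour and the tag's position.
- **Forces:** the readings at the end of each move and just before handing in stayed below about 2 N. I did not record force within a move.
- **Other objects:** the bins, jar, chuck and wrench look unmoved. I judged that by eye from the before and after pictures and did not measure it.

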